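Assemble the tiered counter display stand

ROBOT

A 6-joint arm with a two-finger parallel gripper is mounted at the origin on the work surface. World frame = base frame: x ahead of the robot, y to its left, z up, the work surface at z = 0. Lengths are in m, angles in rad, forces in N, time in s.
With the tool pointing down it reaches from about 0.35 to 0.875 m from the base axis. Payload 4.2 kg.
Tool frame: the origin (TCP) lies at the centre of the arm's flange, where the gripper is bolted on; the fingertips stand 173 mm ahead of it and the grasp point (between the pads) lies 155 mm ahead of it (env.grasp_offset is the distance from the TCP to the grasp point, in m); z points along the fingers, x is the direction in which the jaws open and shut, and the axes are right-handed (so a half turn about z gives the same grasp; the last joint's range is limited). The gripper opens to 85 mm and grips with 20 to 120 N. Pads are 22 mm wide; open, the fingers measure 114 mm over their backs; the gripper's body (76 mm by 85 mm) begins 54 mm behind the grasp point. The pads swing forward as they close: fully open they stand 13 mm farther back than shut.
Start: joints at [1.576, 0.385, 0.008, 0, -1.194, -0.259], TCP at [0.157, 0.605, 0.405] pointing down, gripper open.
Joint ranges: [-3.14, 3.14], [-1.21, 2.06], [-1.07, 1.41], [-3.16, 2.05], [-2.99, -0.16], [-3.1, 3.1]. Speed limits (rad/s): [2.79, 2.79, 3.14, 3.14, 3.14, 3.14].

INTERFACE

Orientations are given as [roll, pitch, yaw] about the fixed x, y, z axes, in that order (R = Rz(yaw) Ry(pitch) Rx(roll)).
In Python, from rig import env gives the robot as it stands.
- The arm moves only by the tool drive_tool, never from a script. Its argument "commands" is a list of rows, each a list of 5 numbers: the closure in counts, from 0 (fully open) to 255 (shut), then the shift along the tool's x, y, z in units of 25 mm (1.0 is 25 mm), then the turn about the tool's z in units of 5 degrees (1.0 is 5 degrees). A call has 1 to 12 rows; each row is the pose to reach, as a shift and turn from the pose commanded when the call began, along the tool's axes at that moment; what a row does not reach only later rows make up. A row lasts 1/12 s, in which the tool goes at most 41.7 mm and 7.16 degrees, less where a joint would pass 70% of its speed; a pose out of reach is approached as far as the arm can. A call with a gripper value outside its range is refused whole. The fingers move at their own pace and stop on an object; the grip force is fixed at half the most. Time passes only in rows, so rows that repeat a pose let the fingers close. It gives the time, the measured TCP pose, the force and the opening at its end, in the units of the state.
- env.state(): the state, without advancing time (a new reading comes with each control period).
- env.read_camera(name): name is "scene" or "top" or "wrist"; returns a dict with "frame" (384x512x3 uint8, red, green, blue), "vfov" (degrees; the focal length in pixels is half the picture's height over the tangent of half this angle, whatever the lens; pixels are square), "cx", "cy" (the principal point, pixels), "k1" (the pictures are not rectified: a ray, as slopes to the right and down, at radius r is drawn at 1 + k1 r^2 times it, then the intrinsics apply), "R" (3x3) and "t" (3): a world point X has camera coordinates R X + t; the wrist camera has in their place "T_tool_cam" (4x4, takes a point from camera to tool coordinates, whose origin is the TCP and whose axes are the tool frame's). Camera axes: x right, y down, z forward; pixel columns grow to the right and rows downward; lengths in m; the calibration is good to about 2 mm. A picture is of the moment at which its call begins: read the wrist's pose just before it. There is no depth.
- env.finish_job(): hands the job in, once; it reports no verdict.
Trained networks look in a picture, given as the dict that the camera call returned (one of the last four; its "shot" number tells which), for a name from the list of things; names that differ only in an ending like _2 or _b are one class to them, and where a whole thing is asked for, a point or a joint stands for the part that bears it (a point fixed in the world has none). Each returns a list of dicts, best first, with "conf" (0 to 1); they miss things now and then, are a little off and sometimes report something else, mostly with a low value. They report only what shows in the picture. A call takes as long as a camera call. They do not tell look-alikes from the thing itself.
- env.look_for(picture, label): "bbox" ([centre column, centre row, width, height] in pixels, round what is visible of it).
- env.trace(picture, label): "region" (384x512 bool, what is visible of it) and "bbox" ([centre column, centre row, width, height] in pixels, round what is visible of it).
- env.pinpoint(picture, label): "xy" ([column, row] in pixels: a listed point, or the origin of a listed thing).
The state is a dict: "time": time; "joints": joint angles; "qvel": joint speeds; "tau": joint torques, N m; "eef_pos": TCP position; "tool_rot": TCP orientation; "ft_force": force on the tool from outside, world axes, zero at the start; "ft_torque": the same for the moment, N m; "grip_width": finger opening in m.
Only numpy, scipy, OpenCV 4.12 (cv2) and the standard library are available. Lean on these libraries where they do the work, as an engineer would, in place of code of your own. Each camera call takes 0.05 s, during which the arm holds its last target.

TASK

Put the kiosk's three-tier display stand together on its foot, where the foot stands: first the large tray on the foot, then the medium tray on the large one's column, then the small tray on the medium one's, and last the knob on top, each seated fully home over the spigot beneath it so that the stand is upright. Do not push about or tip over the stock on the counter: the tub, carton, jar, box of bars and till roll.

Things in the scene. Friction and masses are not known exactly. Their poses are not given: they have to be found in the camera images.
- foot_seat (a point): The stand's foot, fixed on the counter: dark steel disc 120 mm across, 11 mm thick, with an aluminium stub 36 mm in diameter whose top is 25 mm above the counter, and on it a spigot 18 mm tall (19 mm in diameter, tapering to 8 mm at the tip). This point: on the axis at the stub's top, the seat where a tray's underside rests, the spigot in its socket. z up.
- tray_large_mid (a point): The large tray: wooden disc 180 mm across, rim 18 mm high. In its middle an upright aluminium column, 36 mm in diameter; its top, the next part's seat, is 70 mm above the underside, with a spigot 18 mm tall as on the foot (88 mm in all). Underneath, on the axis, a socket 24 mm wide, 24 mm deep. About 0.4 kg. Lies right way up. This point: on the axis, 45 mm above the underside. z up.
- tray_medium_mid (a point): The medium tray: made like the large tray, with the same heights, column, spigot and socket, but 140 mm across and about 0.3 kg. Lies right way up. This point: on the axis, 45 mm above the underside. z up.
- tray_small_mid (a point): The small tray: made like the large tray, with the same heights, column, spigot and socket, but 106 mm across and about 0.2 kg. Lies right way up. This point: on the axis, 45 mm above the underside. z up.
- knob_mid (a point): The stand's top knob: aluminium cylinder with a domed top, 36 mm in diameter, 60 mm tall, about 0.09 kg, with the same socket in its underside (24 mm wide, 24 mm deep). Stands upright on the counter. This point: on the axis half-way up, 30 mm above the underside. z up.
- tub: Stock, leave alone: clear round plastic tub of sweets, 114 mm across at the rim, 85 mm tall. Origin at the centre of its underside.
- carton: Stock, leave alone: closed biscuit carton lying flat, 62 x 150 x 44 mm. Origin at the centre of its underside; y along its length.
- jar: Stock, leave alone: amber glass jar with a red cap, 76 mm in diameter, 98 mm tall. Origin at the centre of its underside.
- bar_box: Stock, leave alone: open display box of wrapped bars, 105 x 150 x 45 mm with a back card up to 85 mm. Origin at the centre of its underside; y along its length.
- till_roll: Stock, leave alone: white paper till roll standing on end, 56 mm in diameter, 57 mm tall. Origin at the centre of its underside.
Not all that is in view belongs to the job. What is shaped like the part that bears tray_large_mid but orange is not meant. What is shaped like the part that bears tray_medium_mid but pink is not meant.

How it is judged:
On the way, in this order (a step that is already met when the one before it is completed fails the run):
1. The large tray is seated on the foot (horizontal distance between tray_large_mid and foot_seat below 0.008 m and z of tray_large_mid in the frame of foot_seat between 0.04 and 0.05 m and angle between tray_large_mid's own z axis and vertical below 0.08 rad), for 0.2 s.
2. The medium tray is seated on the large tray's column (horizontal distance between tray_medium_mid and tray_large_mid below 0.008 m and z of tray_medium_mid in the frame of tray_large_mid between 0.065 and 0.075 m and angle between tray_medium_mid's own z axis and vertical below 0.08 rad), for 0.2 s.
3. The small tray is seated on the medium tray's column (horizontal distance between tray_small_mid and tray_medium_mid below 0.008 m and z of tray_small_mid in the frame of tray_medium_mid between 0.065 and 0.075 m and angle between tray_small_mid's own z axis and vertical below 0.08 rad), for 0.2 s.
4. The knob is seated on the small tray's column (horizontal distance between knob_mid and tray_small_mid below 0.008 m and z of knob_mid in the frame of tray_small_mid between 0.05 and 0.06 m and angle between knob_mid's own z axis and vertical below 0.08 rad), for 0.2 s.
At the end, for the whole second after the job is handed in: Large tray on the foot, medium on large, small on medium, knob on small: each within 8 mm sideways of the part beneath, within 5 mm of its fully seated height, tilted under 0.08 rad, and at rest (under 0.02 m/s and 0.2 rad/s) (all of step 1 and all of step 2 and all of step 3 and all of step 4 and linear speed of each of tray_large, tray_medium, tray_small, knob below 0.02 m/s and angular speed of each of tray_large, tray_medium, tray_small, knob below 0.2 rad/s); the robot touches nothing.
It fails at once if the tub of sweets is pushed more than 30 mm or tipped (distance of tub from where it was at the start of the episode above 0.03 m or angle between tub's own z axis and vertical above 0.3 rad).
It fails at once if the biscuit carton is pushed more than 30 mm or tipped (distance of carton from where it was at the start of the episode above 0.03 m or angle between carton's own z axis and vertical above 0.3 rad).
It fails at once if the glass jar is pushed more than 30 mm or tipped (distance of jar from where it was at the start of the episode above 0.03 m or angle between jar's own z axis and vertical above 0.3 rad).
It fails at once if the box of bars is pushed more than 30 mm or tipped (distance of bar_box from where it was at the start of the episode above 0.03 m or angle between bar_box's own z axis and vertical above 0.3 rad).
It fails at once if the till roll is pushed more than 30 mm or tipped (distance of till_roll from where it was at the start of the episode above 0.03 m or angle between till_roll's own z axis and vertical above 0.3 rad).
It also fails if it takes over 112 s, if anything falls off the work surface, if the arm or the gripper's body presses on something with over 40 N, if the wrist force passes 120 N, or if a joint passes its speed limit or range.

## Working session

There is one attempt and no reset: what is moved stays moved. The work goes in short steps, Python scripts to look and compute and a tool call to move; the robot and the scene stay as the last step left them, time stands still between calls to the robot, and variables do not carry over. Pictures are saved under pics/ and viewed, and the job is handed in when it is done.

Besides the shell and the picture viewer there is one more tool, called after "Call:" as name(argument=value, ...) on one line, values as JSON. drive_tool: Moves the arm, as the interface text tells. Its arguments: {"type":"object","properties":{"commands":{"type":"array","items":{"type":"array","items":{"type":"number"}}}},"required":["commands"]}

```bash
ls; mkdir -p pics
python3 - <<'E'
from rig import env
import cv2
print(env.state())
for n in ("scene","top","wrist"):
    p=env.read_camera(n)
    print(n,{k:v for k,v in p.items() if k!='frame'})
    cv2.imwrite(f"pics/{n}0.png",p['frame'][:,:,::-1])
E
```

```text
pics
{'time': 0.0, 'joints': array([ 1.57561170e+00,  3.85551445e-01,  6.61279798e-03, -4.93161572e-04,
       -1.19402671e+00, -2.58571011e-01]), 'qvel': array([ 0.00194423, -0.00066806,  0.0006178 ,  0.00078973,  0.00083532,
        0.00179102]), 'tau': array([ 7.51631560e-04, -3.92286408e+01,  1.88400131e+01,  4.18606639e+00,
       -4.56734007e-03, -6.77950922e-06]), 'eef_pos': array([0.15683256, 0.60478206, 0.40362003]), 'tool_rot': array([-3.14148097e+00, -2.21412153e-03, -1.82473403e+00]), 'ft_force': array([1.34921922, 0.79899365, 0.2060516 ]), 'ft_torque': array([-0.03100258, -0.0005721 , -0.05455772]), 'grip_width': 0.08552076782771903}
scene {'vfov': 52.303791532213694, 'cx': 248.31920282025524, 'cy': 185.12146899102012, 'k1': -0.10862520943538816, 'R': array([[ 0.86953334,  0.4938112 , -0.00789074],
       [ 0.37574465, -0.67183437, -0.63832165],
       [-0.32051166,  0.55207706, -0.7697293 ]]), 't': array([-0.45027253, -0.14068045,  1.36651721]), 'shot': 1}
top {'vfov': 47.90228075848593, 'cx': 259.3784124126211, 'cy': 194.125632627655, 'k1': -0.12574924824230865, 'R': array([[-2.28929000e-04, -9.99968993e-01,  7.87149657e-03],
       [-9.91525836e-01, -7.95599818e-04, -1.29907211e-01],
       [ 1.29909446e-01, -7.83453175e-03, -9.91494910e-01]]), 't': array([0.01327272, 0.51978552, 1.29926745]), 'shot': 2}
wrist {'vfov': 60.38259372741401, 'cx': 256.67163622715225, 'cy': 184.54524310263503, 'k1': -0.0709501754098677, 'T_tool_cam': array([[ 9.99999860e-01, -5.17246253e-04, -1.09063239e-04,
        -1.28290236e-04],
       [ 5.27888865e-04,  9.66289760e-01,  2.57456446e-01,
        -6.57756216e-02],
       [-2.77816910e-05, -2.57456467e-01,  9.66289898e-01,
         3.05004968e-02],
       [ 0.00000000e+00,  0.00000000e+00,  0.00000000e+00,
         1.00000000e+00]]), 'shot': 3}
```

View pics/scene0.png

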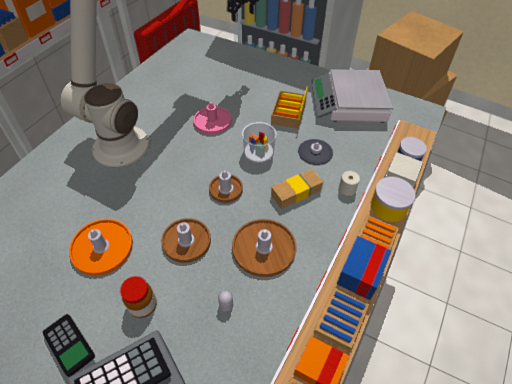

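View pics/top0.png

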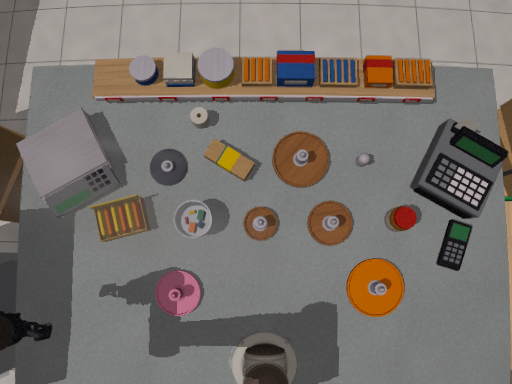

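View pics/wrist0.png

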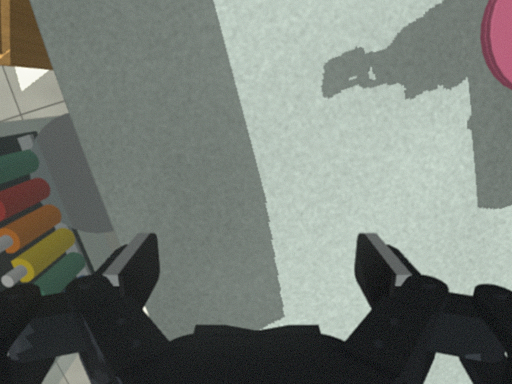

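Top view candidates: large tray is the wooden disc at (301,159), with an orange look-alike at (376,287). Medium tray is the wooden disc at (330,222), with a pink look-alike at (178,293). Small tray is at (262,223), knob at (363,159), and foot at (168,167). I'm choosing the brown wooden discs and will measure them now.

```bash
cat > h.py <<'E'
from rig import env
import numpy as np, cv2
from scipy.spatial.transform import Rotation as Ro
from scipy.optimize import least_squares
def K(p):
    h,w=p['frame'].shape[:2]; f=h/2/np.tan(np.radians(p['vfov'])/2)
    return f
def ext(p,st=None):
    if 'R' in p: return p['R'],p['t']
    T=np.eye(4); T[:3,:3]=Ro.from_euler('xyz',st['tool_rot']).as_matrix(); T[:3,3]=st['eef_pos']
    M=np.linalg.inv(T@p['T_tool_cam']); return M[:3,:3],M[:3,3]
def proj(p,X,st=None):
    R,t=ext(p,st); c=R@np.asarray(X,float)+t; s=c[:2]/c[2]; s=s*(1+p['k1']*(s@s))
    return s*K(p)+[p['cx'],p['cy']]
def ray(p,uv,st=None):
    R,t=ext(p,st); d=(np.asarray(uv,float)-[p['cx'],p['cy']])/K(p); s=d.copy()
    for _ in range(20): s=d/(1+p['k1']*(s@s))
    return -R.T@t, R.T@np.array([s[0],s[1],1])
def onz(p,uv,z,st=None):
    o,d=ray(p,uv,st); return o+d*(z-o[2])/d[2]
def tri(obs):
    f=lambda X: np.concatenate([proj(p,X,st)-uv for p,uv,st in obs])
    r=least_squares(f,[0.5,0,0.05]); return r.x,np.abs(r.fun).max()
E
python3 - <<'E'
from h import *
s=env.read_camera("scene"); t=env.read_camera("top")
Z=dict(foot_seat=.025,tray_large_mid=.045,tray_medium_mid=.045,tray_small_mid=.045,knob_mid=.03,tub=0,carton=0,jar=0,bar_box=0,till_roll=0)
for n,z in Z.items():
    for nm,p in(("top",t),("scene",s)):
        for d in env.pinpoint(p,n)[:3]:
            print(n,nm,round(d['conf'],2),np.round(d['xy'],1),onz(p,d['xy'],z).round(4))
E
```

```text
foot_seat top 0.66 [166. 165.] [0.6132 0.3073 0.025 ]
foot_seat scene 0.93 [314.5 146.1] [0.6046 0.3019 0.025 ]
tray_large_mid top 0.96 [303.2 157.8] [ 0.6321 -0.1224  0.045 ]
tray_large_mid top 0.82 [376.5 285.9] [ 0.2384 -0.341   0.045 ]
tray_large_mid scene 0.91 [266.3 240.1] [ 0.6408 -0.1166  0.045 ]
tray_large_mid scene 0.62 [ 97.1 237.3] [ 0.2271 -0.3418  0.045 ]
tray_medium_mid top 0.66 [177.  293.7] [0.2171 0.2605 0.045 ]
tray_medium_mid top 0.58 [331.1 222.1] [ 0.4325 -0.2051  0.045 ]
tray_medium_mid scene 0.93 [210.6 112.8] [0.2157 0.257  0.045 ]
tray_medium_mid scene 0.73 [184.8 229.5] [ 0.4268 -0.1977  0.045 ]
tray_small_mid top 0.74 [260.5 221.8] [0.4336 0.0101 0.045 ]
tray_small_mid scene 0.8 [223.5 180.9] [0.4273 0.0061 0.045 ]
knob_mid scene 0.81 [224.1 301.7] [ 0.6296 -0.3187  0.03  ]
knob_mid scene 0.5 [223.7 178.9] [0.416  0.0237 0.03  ]
knob_mid scene 0.5 [288.  113.5] [0.4544 0.4057 0.03  ]
tub top 0.75 [195.3 221.2] [0.4382 0.2146 0.    ]
tub scene 0.6 [256.7 152.3] [0.4362 0.2019 0.    ]
carton top 0.87 [230.6 163.7] [0.6222 0.1051 0.    ]
carton scene 0.71 [298.9 192.7] [0.6369 0.1115 0.    ]
jar top 0.94 [391.7 217.2] [ 0.4504 -0.4087  0.    ]
jar top 0.59 [194.7 219.3] [0.4442 0.2166 0.    ]
jar scene 0.83 [141.8 303. ] [ 0.4383 -0.4191  0.    ]
jar scene 0.46 [288.4 112.8] [0.4401 0.4435 0.    ]
bar_box top 0.62 [126.8 219.4] [0.443  0.4336 0.    ]
bar_box scene 0.82 [286.3 115.5] [0.4401 0.4255 0.    ]
bar_box scene 0.69 [317.8 146.8] [0.6086 0.3293 0.    ]
bar_box scene 0.64 [260.1 153. ] [ 0.448   0.2046 -0.    ]
till_roll top 0.82 [200.7 120.3] [0.7662 0.2039 0.    ]
till_roll scene 0.67 [268.7 238.8] [ 0.6328 -0.0843  0.    ]
till_roll scene 0.66 [351.3 185.5] [0.7715 0.2203 0.    ]
```

```bash
cat >> h.py <<'E'
def circ(x,y,r,z,n=90):
    a=np.linspace(0,2*np.pi,n,endpoint=False); return np.c_[x+r*np.cos(a),y+r*np.sin(a),np.full(n,z)]
def outline(p,x,y,rings,st=None):
    P=np.array([proj(p,X,st) for r,z in rings for X in circ(x,y,r,z)],np.float32)
    return cv2.convexHull(P)
def fitdisc(views,x0,rings):
    # views: (p, hull points Nx2, st)
    def f(v):
        e=[]
        for p,h,st in views:
            o=outline(p,v[0],v[1],rings,st)
            e+= [np.clip(cv2.pointPolygonTest(o,(float(a),float(b)),True),-4,4) for a,b in h]
        return np.array(e)
    r=least_squares(f,x0,diff_step=1e-3,loss='soft_l1'); return r.x,np.sqrt(np.mean(r.fun**2))
def comp(mask,uv):
    m=cv2.morphologyEx(mask.astype(np.uint8),cv2.MORPH_OPEN,np.ones((3,3)))
    n,l,s,c=cv2.connectedComponentsWithStats(m); 
    d=[(np.linalg.norm(c[i]-uv) if s[i,4]>40 else 1e9) for i in range(1,n)]; i=1+int(np.argmin(d))
    k,_=cv2.findContours((l==i).astype(np.uint8),cv2.RETR_EXTERNAL,cv2.CHAIN_APPROX_NONE)
    h=max(k,key=cv2.contourArea); hu=cv2.convexHull(h)[:,0].astype(float)
    # resample hull
    q=np.vstack([hu,hu[:1]]); L=np.r_[0,np.cumsum(np.linalg.norm(np.diff(q,axis=0),axis=1))]
    t=np.linspace(0,L[-1],80,endpoint=False); pts=np.c_[np.interp(t,L,q[:,0]),np.interp(t,L,q[:,1])]
    c0=pts.mean(0); d=pts-c0; pts=pts+0.5*d/np.linalg.norm(d,axis=1,keepdims=True)
    return pts,l==i
E
python3 - <<'E'
from h import *
s=env.read_camera("scene"); t=env.read_camera("top")
for n,g,rings,kind in (("foot",(.609,.305),[(.06,0),(.06,.011)],'d'),("large",(.637,-.12),[(.09,0),(.09,.018)],'b'),("medium",(.43,-.2),[(.07,0),(.07,.018)],'b'),("small",(.43,.008),[(.053,0),(.053,.018)],'b')):
    V=[]
    for nm,p in(("top",t),("scene",s)):
        hsv=cv2.cvtColor(p['frame'],cv2.COLOR_RGB2HSV)
        if kind=='b': m=(hsv[...,0]<20)&(hsv[...,1]>90)
        else: m=(hsv[...,2]<90)
        h,c=comp(m,proj(p,[*g,0.01])); V.append((p,h,None))
        print(n,nm,c.sum(),h.min(0).round(),h.max(0).round(),fitdisc([V[-1]],g,rings))
    print(n,'both',fitdisc(V,g,rings))
E
```

```text
foot top 966 [150. 149.] [187. 184.] (array([0.61176568, 0.30277203]), np.float64(0.3049383181981143))
foot scene 479 [298. 140.] [331. 164.] (array([0.61028164, 0.29788748]), np.float64(0.8438567352645027))
foot both (array([0.61117221, 0.30155763]), np.float64(0.8115739805154479))
large top 2243 [273. 132.] [328. 186.] (array([ 0.63665193, -0.11688846]), np.float64(0.2824337754048008))
large scene 2572 [232. 219.] [295. 276.] (array([ 0.63399151, -0.11779752]), np.float64(0.37726613679302684))
large both (array([ 0.63519901, -0.11735453]), np.float64(0.46181473577079735))
medium top 1326 [308. 201.] [351. 244.] (array([ 0.43314534, -0.20608076]), np.float64(0.25996124367589407))
medium scene 1364 [162. 219.] [209. 262.] (array([ 0.43029988, -0.20696604]), np.float64(0.48158880847294006))
medium both (array([ 0.43183885, -0.20658308]), np.float64(0.5166878354255885))
small top 693 [244. 207.] [276. 239.] (array([0.43188902, 0.01158927]), np.float64(0.3136371546567768))
small scene 512 [209. 175.] [241. 202.] (array([0.42952255, 0.00954477]), np.float64(0.7406556111239095))
small both (array([0.43085695, 0.01070175]), np.float64(0.6651882086698969))
```

Call:
drive_tool(commands=[[0, 0, 0, 0, -1.4], [0, 0, 0, 0, -2.8], [0, 0, 0, 0, -2.91], [0, 0, 0, 0, -2.91]])

```text
time: 1.68
eef_pos: [0.1569, 0.605, 0.4047]
tool_rot: [3.142, -0.0, -1.573]
ft_force: [0.6, 0.9, 0.2]
grip_width: 0.085
```

Call:
drive_tool(commands=[[0, 14.4, -9.6, 0, 0], [0, 14.4, -9.6, 0, 0], [0, 14.4, -9.6, 0, 0], [0, 14.4, -9.6, 0, 0], [0, 14.4, -9.6, 0, 0], [0, 14.4, -9.6, 0, 0], [0, 14.4, -9.6, 0, 0], [0, 14.4, -9.6, 0, 0], [0, 14.4, -9.6, 0, 0], [0, 14.4, -9.6, 0, 0], [0, 14.4, -9.6, 0, 0]])

```text
time: 2.6
eef_pos: [0.3981, 0.2415, 0.405]
tool_rot: [-3.141, -0.0, -1.577]
ft_force: [-0.1, -0.0, 0.4]
grip_width: 0.0855
```

Call:
drive_tool(commands=[[0, 14.48, -9.54, 0, 0], [0, 14.48, -9.54, 0, 0], [0, 14.48, -9.54, 0, 0], [0, 14.48, -9.54, 0, 0], [0, 14.48, -9.54, 0, 0], [0, 14.48, -9.54, 0, 0], [0, 14.48, -9.54, 0, 0], [0, 14.48, -9.54, 0, 0], [0, 14.48, -9.54, 0, 0], [0, 14.48, -9.54, 0, 0], [0, 14.48, -9.54, 0, 0], [0, 14.48, -9.54, 0, 0]])

```text
time: 3.6
eef_pos: [0.6371, -0.1204, 0.4033]
tool_rot: [3.141, -0.001, -1.578]
ft_force: [0.1, 0.3, 1.3]
grip_width: 0.0852
```

```bash
cat >> h.py <<'E'
def wristfit(name,g,rings,dz=0.0,kind='b'):
    st=env.state(); p=env.read_camera("wrist"); cv2.imwrite(f"pics/{name}.png",p['frame'][:,:,::-1])
    hsv=cv2.cvtColor(p['frame'],cv2.COLOR_RGB2HSV)
    m=((hsv[...,0]<20)&(hsv[...,1]>90)) if kind=='b' else (hsv[...,2]<90)
    h,c=comp(m,proj(p,[*g,0.02],st)); k=(h[:,0]>4)&(h[:,0]<507)&(h[:,1]>4)&(h[:,1]<379); h=h[k]
    print(name,st['eef_pos'].round(4),st['tool_rot'].round(4),st['grip_width'],c.sum(),len(h),fitdisc([(p,h,st)],g,rings)); return st,p
E
python3 - <<'E'
from h import *
st,p=wristfit("w1",(.635,-.117),[(.09,0),(.09,.018)])
print(proj(p,[.6355,-.117,.088],st),[d for d in env.pinpoint(p,"tray_large_mid")],proj(p,[.6355,-.117,.045],st))
E
```

```text
w1 [ 0.6371 -0.1204  0.4033] [ 3.1407e+00 -7.0000e-04 -1.5781e+00] 0.08515350484471788 18743 80 (array([ 0.63692831, -0.11590009]), np.float64(0.6326013364015197))
[252.50561686 174.95377685] [{'xy': [248.7, 164.7], 'conf': 0.91}] [252.99099967 165.17721697]
```

View pics/w1.png

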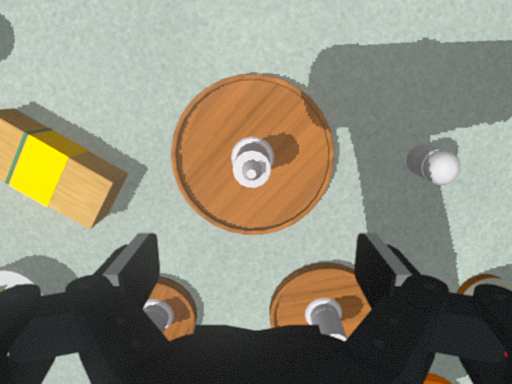

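Run:
```python
from h import *
for i in range(2): wristfit(f"w1{i}",(.635,-.117),[(.09,0),(.09,.018)])
```

```text
w10 [ 0.6355 -0.1176  0.404 ] [ 3.1404e+00  2.0000e-04 -1.5741e+00] 0.08537854579619428 18749 80 (array([ 0.63696685, -0.11592684]), np.float64(0.6273469476963037))
w11 [ 0.6352 -0.1168  0.4044] [ 3.1409e+00  2.0000e-04 -1.5723e+00] 0.08551038250503137 18719 80 (array([ 0.63693585, -0.11596752]), np.float64(0.5892809129989615))
```

Call:
drive_tool(commands=[[0, 0, -0.04, 1.5, 0], [0, 0, -0.04, 3.0, 0], [0, 0, -0.04, 4.5, 0], [0, 0, -0.04, 6.0, 0], [0, 0, -0.04, 7.2, 0], [0, 0, -0.04, 8.0, 0], [0, 0, -0.04, 8.2, 0], [0, 0, -0.04, 8.2, 0], [200, 0, -0.04, 8.2, 0], [200, 0, -0.04, 8.2, 0], [200, 0, -0.04, 8.2, 0], [200, 0, -0.04, 8.2, 0]])

```text
time: 4.8
eef_pos: [0.6369, -0.1169, 0.2015]
tool_rot: [-3.138, 0.0, -1.571]
ft_force: [-0.2, 0.0, -0.5]
grip_width: 0.0388
```

Call:
drive_tool(commands=[[200, 0, 0, 0, 0], [200, 0, 0, 0, 0], [200, 0, 0, 0, 0], [200, 0, 0, 0, 0], [200, 0, 0, 0, 0]])

```text
time: 5.22
eef_pos: [0.6371, -0.1168, 0.2016]
tool_rot: [-3.139, -0.0, -1.57]
ft_force: [-0.4, 0.4, 6.4]
grip_width: 0.0352
```

Call:
drive_tool(commands=[[200, 0, 0, -0.6, 0], [200, 0, 0, -1.6, 0], [200, 0, 0, -3, 0], [200, 0, 0, -4.4, 0], [200, 0, 0, -5, 0], [200, 0, 0, -5, 0]])

```text
time: 5.72
eef_pos: [0.6372, -0.1171, 0.3293]
tool_rot: [-3.133, -0.0, -1.57]
ft_force: [0.5, 0.1, -3.3]
grip_width: 0.0345
```

Run:
```python
from h import *
st=env.state(); p=env.read_camera("wrist"); cv2.imwrite("pics/w2.png",p['frame'][:,:,::-1])
print(st['eef_pos'],st['tool_rot'],st['ft_force'],st['grip_width'])
e=st['eef_pos']
for dx in (-.003,0,.003): print(dx,proj(p,[e[0]+dx,e[1],e[2]-.155+.043],st),proj(p,[e[0]+dx,e[1],e[2]-.155+.025],st))
hsv=cv2.cvtColor(p['frame'],cv2.COLOR_RGB2HSV); m=(hsv[...,0]<20)&(hsv[...,1]>90)
z=e[2]-.2
h,c=comp(m,proj(p,[e[0],e[1],z+.018],st)); k=(h[:,0]>4)&(h[:,0]<507)&(h[:,1]>4)&(h[:,1]<250); h=h[k]
print(len(h),fitdisc([(p,h,st)],e[:2],[(.09,z),(.09,z+.018)]))
```

```text
[ 0.6371969  -0.11714337  0.32933041] [-3.13279409e+00 -1.45351642e-04 -1.57048791e+00] [ 0.471343    0.0624588  -3.26082459] 0.03448199632395918
-0.003 [256.51641108 340.48711691] [256.52713146 304.73932905]
0 [256.51269539 332.13352389] [256.52411053 297.287793  ]
0.003 [256.5089257  323.60285505] [256.52105447 289.71084177]
49 (array([ 0.63737176, -0.11620469]), np.float64(2.2528199148076262))
```

View pics/w2.png

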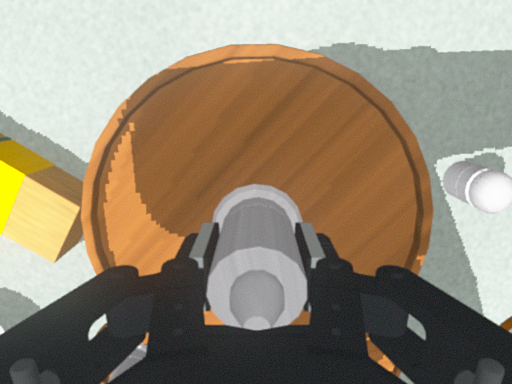

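Call:
drive_tool(commands=[[200, -0.8, 0.1, 0, 0], [200, -2.4, 0.2, 0, 0], [200, -4.0, 0.3, 0, 0], [200, -5.6, 0.4, 0, 0], [200, -7.2, 0.5, 0, 0], [200, -8.6, 0.6, 0, 0], [200, -9.6, 0.6, 0, 0], [200, -10, 0.6, 0, 0], [200, -10, 0.6, 0, 0]])

```text
time: 6.52
eef_pos: [0.6207, 0.1353, 0.3214]
tool_rot: [3.136, -0.001, -1.568]
ft_force: [0.3, -0.2, -4.4]
grip_width: 0.0347
```

Run:
```python
from h import *
print(env.state()['eef_pos'])
for nm in ("scene","top"):
    p=env.read_camera(nm); 
    u=proj(p,[.6115,.3025,.02]); f=p['frame'][:,:,::-1].copy()
    x,y=u.astype(int); 
    c=cv2.resize(f[y-35:y+35,x-45:x+45],None,fx=8,fy=8,interpolation=cv2.INTER_CUBIC)
    for r,z in ((.06,.011),(.018,.025),(.004,.043)):
        o=outline(p,.6115,.3025,[(r,z)])[:,0]
        cv2.polylines(c,[((o-[x-45,y-35]+.5)*8).astype(int)],True,(0,0,255),1)
    cv2.imwrite(f"pics/foot_{nm}.png",c)
```

```text
[0.62066318 0.13533856 0.32141147]
```

View pics/foot_scene.png

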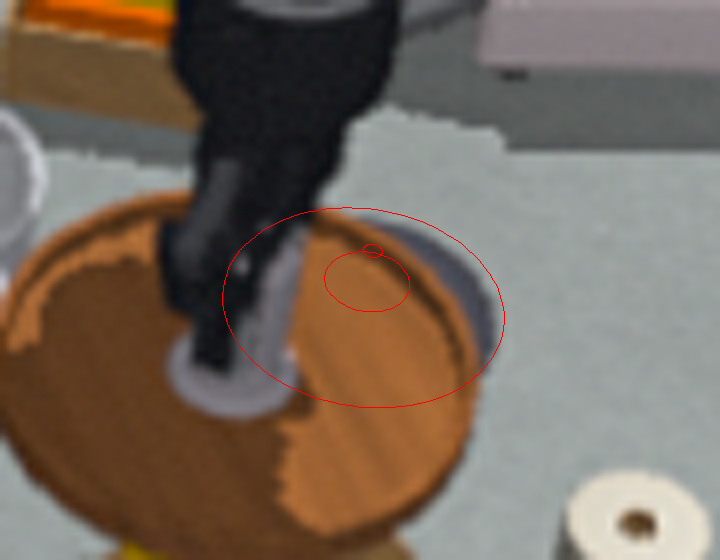

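View pics/foot_top.png

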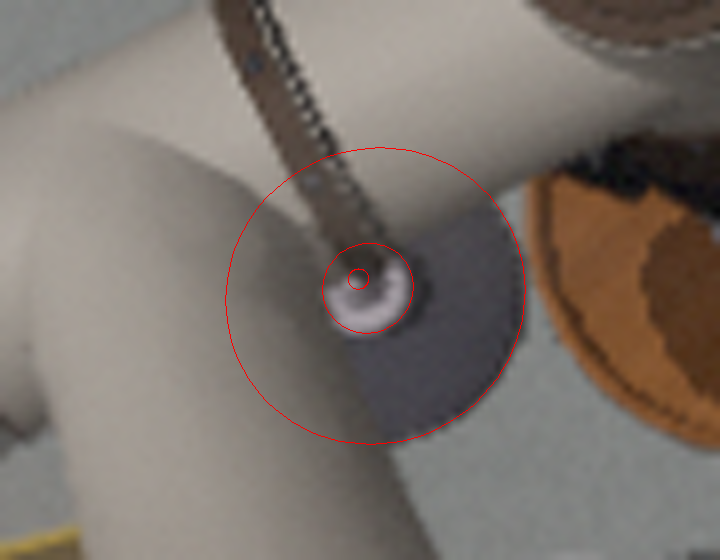

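Run:
```python
from h import *
f=cv2.imread("pics/scene0.png"); p=env.read_camera("scene"); st=env.state();print(st['eef_pos'],st['tool_rot'])
q=(.6115,.3025)
x,y=proj(p,[*q,.02]).astype(int); c=cv2.resize(f[y-35:y+35,x-45:x+45],None,fx=8,fy=8,interpolation=cv2.INTER_CUBIC)
for r,z in ((.06,.011),(.018,.025),(.004,.043)):
    o=outline(p,*q,[(r,z)])[:,0]; cv2.polylines(c,[((o-[x-45,y-35]+.5)*8).astype(int)],True,(0,0,255),1)
cv2.imwrite("pics/foot_s0.png",c)
```

```text
[0.62107438 0.13211992 0.32276048] [ 3.13784274e+00 -1.46784997e-03 -1.57167044e+00]
```

View pics/foot_s0.png

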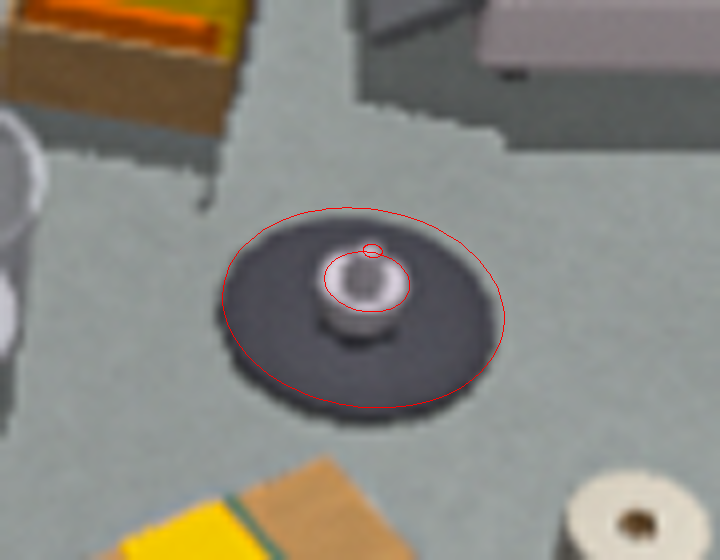

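Call:
drive_tool(commands=[[200, -0.8, 0.1, 0, 0], [200, -2.2, 0.2, 0, 0], [200, -3.6, 0.3, 0, 0], [200, -5, 0.4, 0, 0], [200, -6.1, 0.4, 0, 0], [200, -6.6, 0.4, 0, 0], [200, -6.76, 0.4, 0, 0], [200, -6.76, 0.4, 0, 0], [200, -6.76, 0.4, 0.8, 0], [200, -6.76, 0.4, 1.6, 0], [200, -6.76, 0.4, 2.2, 0], [200, -6.76, 0.4, 2.4, 0]])

```text
time: 7.67
eef_pos: [0.611, 0.299, 0.2614]
tool_rot: [3.136, -0.004, -1.574]
ft_force: [-0.4, -0.1, -4.9]
grip_width: 0.0346
```

Run:
```python
from h import *
for nm in ("scene","top"):
    p=env.read_camera(nm); st=env.state(); f=p['frame'][:,:,::-1].copy()
    x,y=proj(p,[.6115,.3025,.02]).astype(int)
    c=cv2.resize(f[y-50:y+50,x-60:x+60],None,fx=6,fy=6,interpolation=cv2.INTER_CUBIC)
    cv2.imwrite(f"pics/a_{nm}.png",c)
st=env.state();print(st['eef_pos'],st['tool_rot'],st['ft_force'])
```

```text
[0.61162854 0.30002258 0.26345461] [ 3.13895816e+00 -2.35024249e-03 -1.57276590e+00] [ 0.79102855  0.3792983  -2.93968459]
```

View pics/a_scene.png

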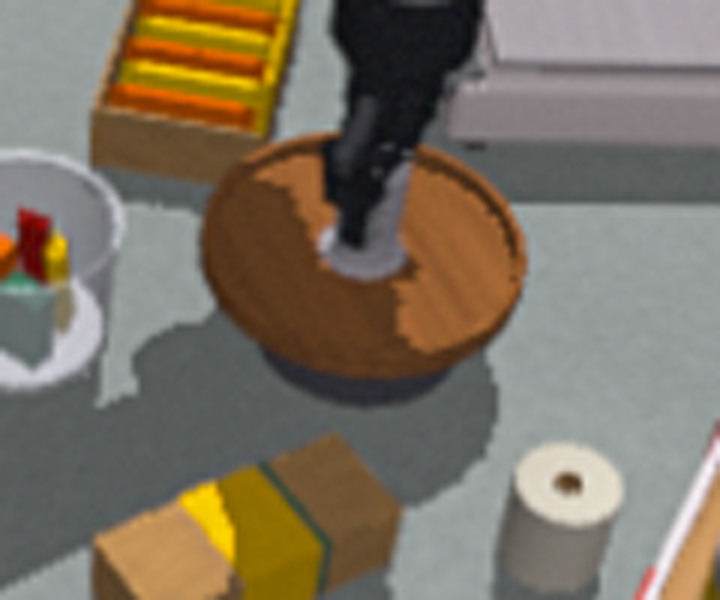

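Call:
drive_tool(commands=[[200, 0, 0, 0, 0], [200, 0, 0, 0.3, 0], [200, 0, 0, 0.7, 0], [200, 0, 0, 1.1, 0], [200, 0, 0, 1.4, 0], [200, 0, 0, 1.55, 0], [200, 0, 0, 1.6, 0], [200, 0, 0, 1.6, 0]])

```text
time: 8.43
eef_pos: [0.6116, 0.303, 0.2267]
tool_rot: [-3.14, 0.001, -1.569]
ft_force: [-2.9, 1.2, 4.9]
grip_width: 0.0347
```

Call:
drive_tool(commands=[[0, 0, 0, 0, 0], [0, 0, 0, 0, 0], [0, 0, 0, 0, 0], [0, 0, 0, 0, 0], [0, 0, 0, 0, 0], [0, 0, 0, -1, 0], [0, 0, 0, -2.5, 0], [0, 0, 0, -4, 0], [0, 0, 0, -5.5, 0], [0, 0, 0, -7, 0], [0, 0, 0, -7.2, 0], [0, 0, 0, -7.2, 0]])

```text
time: 9.43
eef_pos: [0.6117, 0.302, 0.4092]
tool_rot: [-3.135, 0.005, -1.571]
ft_force: [0.1, -0.4, 0.5]
grip_width: 0.0855
```

Run:
```python
from h import *
st,p=wristfit("w3",(.611,.302),[(.09,.025),(.09,.043)])
q=env.read_camera("scene"); 
f=q['frame'][:,:,::-1]; x,y=proj(q,[.6115,.3025,.05]).astype(int)
cv2.imwrite("pics/b_scene.png",cv2.resize(f[y-50:y+50,x-60:x+60],None,fx=6,fy=6,interpolation=cv2.INTER_CUBIC))
c=p['frame'][:,:,::-1].copy()
for r,z in ((.09,.043),(.018,.095),(.004,.113)):
    cv2.polylines(c,[outline(p,.612,.302,[(r,z)],st).astype(int)],True,(255,0,0),1)
cv2.imwrite("pics/w3o.png",c)
```

```text
w3 [0.6117 0.302  0.4092] [-3.1348  0.0047 -1.5705] 0.08548169747880385 20641 80 (array([0.61149519, 0.30309563]), np.float64(0.6590587655932796))
```

View pics/w3o.png

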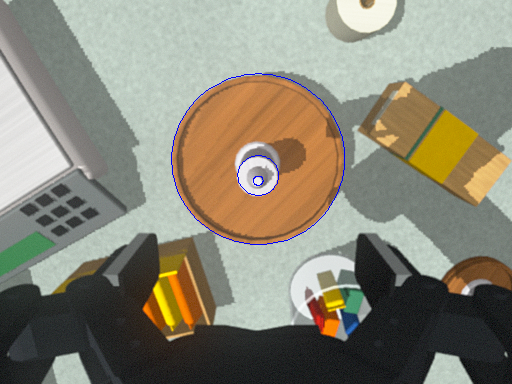

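View pics/b_scene.png

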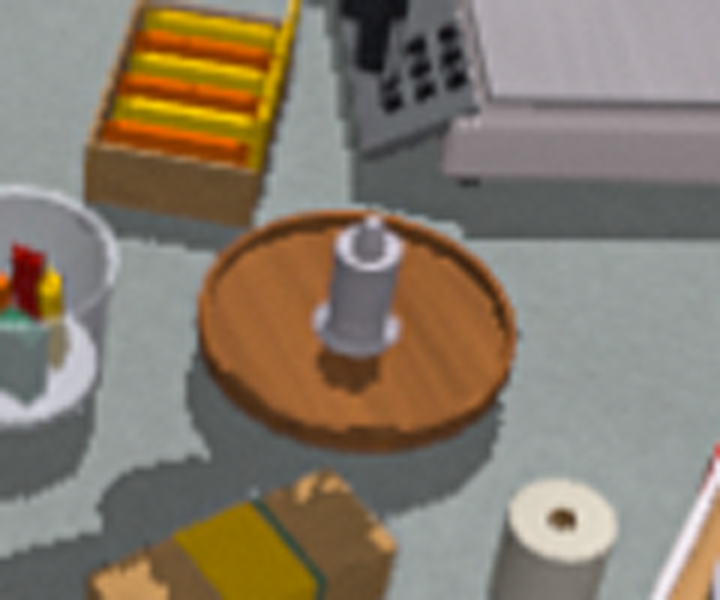

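Call:
drive_tool(commands=[[0, 10, 3.6, 0, 0], [0, 10, 3.6, 0, 0], [0, 10, 3.6, 0, 0], [0, 10, 3.6, 0, 0], [0, 10, 3.6, 0, 0], [0, 10, 3.6, 0, 0], [0, 10, 3.6, 0, 0]])

```text
time: 10.12
eef_pos: [0.5189, 0.0483, 0.4028]
tool_rot: [3.136, -0.002, -1.574]
ft_force: [-0.1, -0.9, -0.1]
grip_width: 0.0852
```

Call:
drive_tool(commands=[[0, 10.36, 3.58, 0, 0], [0, 10.36, 3.58, 0, 0], [0, 10.36, 3.58, 0, 0], [0, 10.36, 3.58, 0, 0], [0, 10.36, 3.58, 0, 0], [0, 10.36, 3.58, 0, 0], [0, 10.36, 3.58, 0, 0], [0, 10.36, 3.58, 0, 0], [0, 10.36, 3.58, 0, 0]])

```text
time: 10.87
eef_pos: [0.4314, -0.208, 0.4031]
tool_rot: [3.138, 0.001, -1.574]
ft_force: [0.3, 0.1, -0.3]
grip_width: 0.0851
```

Run:
```python
from h import *
st,p=wristfit("w4",(.432,-.206),[(.07,0),(.07,.018)])
st,p=wristfit("w4",(.432,-.206),[(.07,0),(.07,.018)])
```

```text
w4 [ 0.4314 -0.208   0.4031] [ 3.1383e+00  7.0000e-04 -1.5737e+00] 0.08509418416117256 10690 80 (array([ 0.43339191, -0.20507036]), np.float64(0.5803939662184195))
w4 [ 0.4319 -0.2072  0.4033] [ 3.1389e+00  6.0000e-04 -1.5719e+00] 0.08539859696722667 10665 80 (array([ 0.43336684, -0.20516744]), np.float64(0.5658349163248927))
```

View pics/w4.png

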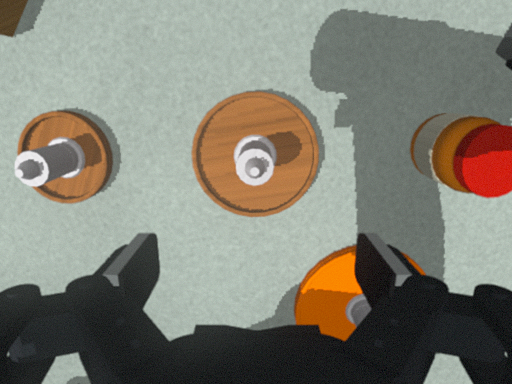

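Medium tray (wood) is at (256,155), directly below the gripper, with the orange look-alike off to one side. Descending.

Call:
drive_tool(commands=[[0, 0, -0.05, 1.5, 0], [0, 0, -0.05, 3.0, 0], [0, 0, -0.05, 4.5, 0], [0, 0, -0.05, 6.0, 0], [0, 0, -0.05, 7.2, 0], [0, 0, -0.05, 8.0, 0], [0, 0, -0.05, 8.2, 0], [0, 0, -0.05, 8.2, 0], [200, 0, -0.05, 8.2, 0], [200, 0, -0.05, 8.2, 0], [200, 0, -0.05, 8.2, 0], [200, 0, -0.05, 8.2, 0]])

```text
time: 11.97
eef_pos: [0.4337, -0.2069, 0.2011]
tool_rot: [-3.139, -0.0, -1.571]
ft_force: [-0.8, 5.9, -0.1]
grip_width: 0.0388
```

Call:
drive_tool(commands=[[200, 0, 0, 0, 0], [200, 0, 0, 0, 0], [200, 0, 0, 0, 0], [200, 0, 0, 0, 0], [200, 0, 0, 0, 0]])

```text
time: 12.38
eef_pos: [0.4338, -0.207, 0.2012]
tool_rot: [-3.139, -0.0, -1.57]
ft_force: [-0.2, 1.0, 4.5]
grip_width: 0.0347
```

Call:
drive_tool(commands=[[200, 0, 0, -0.6, 0], [200, 0, 0, -1.8, 0], [200, 0, 0, -3.3, 0], [200, 0, 0, -4.8, 0], [200, 0, 0, -6.3, 0], [200, 0, 0, -7.6, 0], [200, 0, 0, -8, 0], [200, 0, 0, -8, 0]])

```text
time: 13.05
eef_pos: [0.4332, -0.2071, 0.4028]
tool_rot: [-3.134, -0.001, -1.571]
ft_force: [-0.1, -0.7, -3.2]
grip_width: 0.0348
```

Call:
drive_tool(commands=[[200, -0.6, -0.2, 0, 0], [200, -1.9, -0.65, 0, 0], [200, -3.4, -1.2, 0, 0], [200, -4.9, -1.7, 0, 0], [200, -6.4, -2.25, 0, 0], [200, -7.9, -2.8, 0, 0], [200, -9.4, -3.3, 0, 0], [200, -10.9, -3.8, 0, 0], [200, -12.4, -4.4, 0, 0], [200, -13.9, -4.9, 0, 0], [200, -15.4, -5.4, 0, 0], [200, -16.9, -5.95, 0, 0]])

```text
time: 14.05
eef_pos: [0.5815, 0.2173, 0.396]
tool_rot: [3.136, -0.002, -1.571]
ft_force: [0.8, -0.0, -1.9]
grip_width: 0.0345
```

Call:
drive_tool(commands=[[200, -1.3, -0.45, 0, 0], [200, -2.4, -0.85, 0, 0], [200, -3.1, -1.1, 0, 0], [200, -3.44, -1.2, 0, 0], [200, -3.44, -1.2, 0, 0], [200, -3.44, -1.2, 0.8, 0], [200, -3.44, -1.2, 1.8, 0], [200, -3.44, -1.2, 2.6, 0], [200, -3.44, -1.2, 2.8, 0], [200, -3.44, -1.2, 2.8, 0]])

```text
time: 14.88
eef_pos: [0.6113, 0.2999, 0.3269]
tool_rot: [3.136, -0.004, -1.572]
ft_force: [0.8, -0.2, -1.6]
grip_width: 0.0345
```

Run:
```python
from h import *
q=env.read_camera("scene"); st=env.state()
f=q['frame'][:,:,::-1]; x,y=proj(q,[.6115,.3025,.1]).astype(int)
cv2.imwrite("pics/c_scene.png",cv2.resize(f[y-50:y+50,x-60:x+60],None,fx=6,fy=6,interpolation=cv2.INTER_CUBIC))
print(st['eef_pos'],st['tool_rot'],st['ft_force'],st['grip_width'])
```

```text
[0.6119073  0.30047096 0.32915907] [ 3.14015928e+00 -1.69588947e-03 -1.57141574e+00] [-0.64957788  0.53042388 -2.52762665] 0.035095859263747455
```

View pics/c_scene.png

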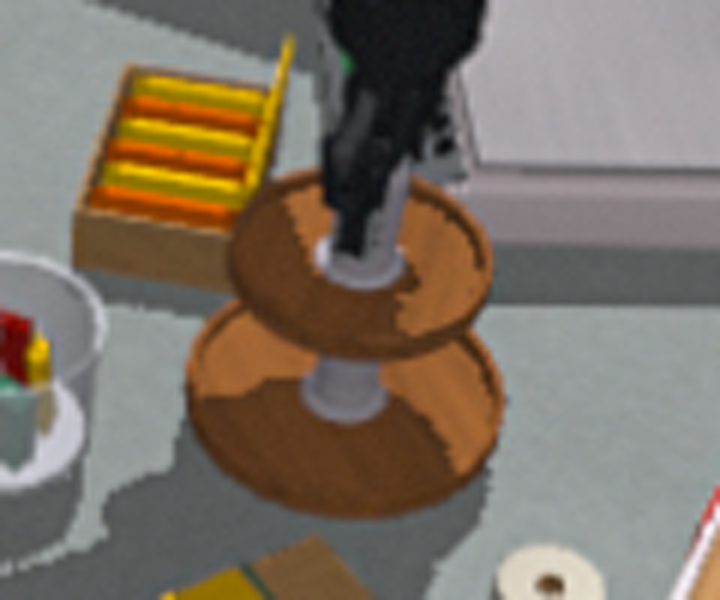

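Call:
drive_tool(commands=[[200, -0.05, 0, 0, 0], [200, -0.05, 0, 0.3, 0], [200, -0.05, 0, 0.7, 0], [200, -0.05, 0, 1.1, 0], [200, -0.05, 0, 1.3, 0], [200, -0.05, 0, 1.4, 0], [200, -0.05, 0, 1.4, 0], [200, -0.05, 0, 1.4, 0]])

```text
time: 15.6
eef_pos: [0.6119, 0.3028, 0.2963]
tool_rot: [-3.141, -0.001, -1.57]
ft_force: [-2.0, -1.7, 5.4]
grip_width: 0.0348
```

Seated at the expected height, with contact force showing. Releasing.

Call:
drive_tool(commands=[[0, 0, 0, 0, 0], [0, 0, 0, 0, 0], [0, 0, 0, 0, 0], [0, 0, 0, 0, 0], [0, 0, 0, 0, 0], [0, 0, 0, -1, 0], [0, 0, 0, -2.5, 0], [0, 0, 0, -4, 0], [0, 0, 0, -5, 0], [0, 0, 0, -5.2, 0], [0, 0, 0, -5.2, 0]])

```text
time: 16.52
eef_pos: [0.612, 0.3028, 0.4278]
tool_rot: [-3.137, 0.004, -1.571]
ft_force: [-0.1, 0.2, -0.2]
grip_width: 0.085
```

```bash
cat >> h.py <<'E'
def over(name,x,y,L):
    st=env.state(); p=env.read_camera("wrist"); c=p['frame'][:,:,::-1].copy()
    for r,z in L: cv2.polylines(c,[outline(p,x,y,[(r,z)],st).astype(int)],True,(255,0,0),1)
    q=env.read_camera("scene"); f=q['frame'][:,:,::-1]; u,v=proj(q,[x,y,.12]).astype(int)
    v=max(v,60); d=cv2.resize(f[v-60:v+60,u-60:u+60],(384,384),interpolation=cv2.INTER_CUBIC)
    o=np.hstack([c,d]); o=cv2.resize(o,None,fx=.88,fy=.88,interpolation=cv2.INTER_AREA); cv2.imwrite(f"pics/{name}.png",o)
    print(st['eef_pos'],st['tool_rot'],st['ft_force'],st['grip_width'])
E
python3 - <<'E'
from h import *
over("d1",.612,.3025,((.07,.113),(.018,.165),(.004,.183)))
E
```

```text
[0.61204287 0.30276542 0.42782736] [-3.1367376   0.00355149 -1.5705857 ] [-0.06162085  0.15785713 -0.18227136] 0.08503240921958644
```

View pics/d1.png

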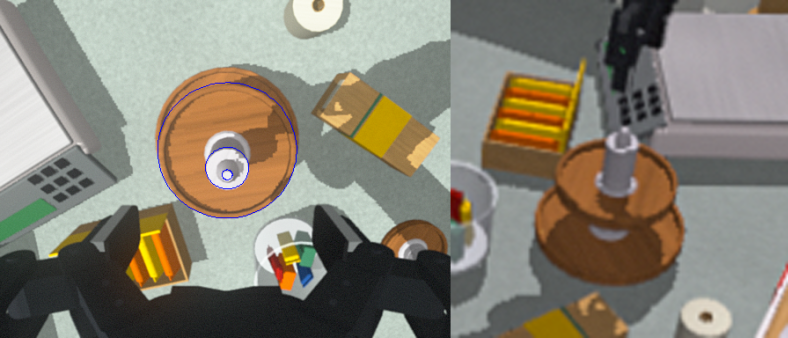

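Call:
drive_tool(commands=[[0, 11.68, 7.2, 0, 0], [0, 11.68, 7.2, 0, 0], [0, 11.68, 7.2, 0, 0], [0, 11.68, 7.2, 0, 0], [0, 11.68, 7.2, 0, 0], [0, 11.68, 7.2, 0, 0], [0, 11.68, 7.2, 0, 0], [0, 11.68, 7.2, 0, 0], [0, 11.68, 7.2, 0, 0], [0, 11.68, 7.2, 0, 0], [0, 11.68, 7.2, 0, 0]])

```text
time: 17.53
eef_pos: [0.4317, 0.0104, 0.4238]
tool_rot: [3.14, -0.0, -1.572]
ft_force: [0.5, 0.8, 0.7]
grip_width: 0.0853
```

Run:
```python
from h import *
st,p=wristfit("w5",(.431,.011),[(.053,0),(.053,.018)])
st,p=wristfit("w5",(.431,.011),[(.053,0),(.053,.018)])
```

```text
w5 [0.4317 0.0104 0.4238] [ 3.1401e+00 -5.0000e-04 -1.5718e+00] 0.08534575576626507 4785 80 (array([0.43244594, 0.01230787]), np.float64(0.5263000403334502))
w5 [0.4323 0.011  0.4239] [ 3.1403e+00 -4.0000e-04 -1.5708e+00] 0.08533435193766922 4780 80 (array([0.432396  , 0.01231817]), np.float64(0.5348701158576027))
```

View pics/w5.png

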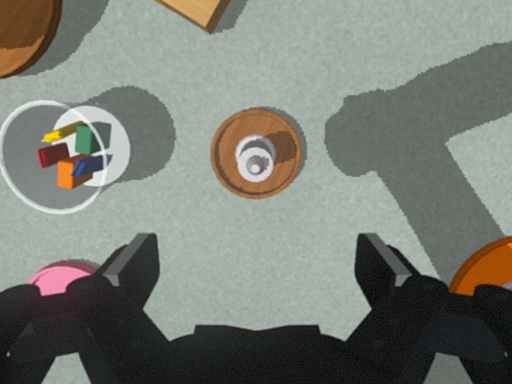

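Small tray at (256,153), below the gripper.

Call:
drive_tool(commands=[[0, 0, 0, 1.6, 0], [0, 0, 0, 3.2, 0], [0, 0, 0, 4.8, 0], [0, 0, 0, 6.4, 0], [0, 0, 0, 7.8, 0], [0, 0, 0, 8.7, 0], [0, 0, 0, 9.0, 0], [0, 0, 0, 9.0, 0], [200, 0, 0, 9.0, 0], [200, 0, 0, 9.0, 0], [200, 0, 0, 9.0, 0], [200, 0, 0, 9.0, 0]])

```text
time: 18.63
eef_pos: [0.4324, 0.011, 0.2011]
tool_rot: [-3.138, 0.001, -1.57]
ft_force: [-0.4, 0.2, -1.1]
grip_width: 0.0385
```

Call:
drive_tool(commands=[[200, 0, 0, 0, 0], [200, 0, 0, 0, 0], [200, 0, 0, 0, 0], [200, 0, 0, 0, 0], [200, 0, 0, 0, 0]])

```text
time: 19.05
eef_pos: [0.4325, 0.011, 0.2012]
tool_rot: [-3.138, 0.001, -1.57]
ft_force: [0.0, 1.6, 5.4]
grip_width: 0.0346
```

Call:
drive_tool(commands=[[200, 0, 0, -0.6, 0], [200, 0, 0, -1.8, 0], [200, 0, 0, -3.3, 0], [200, 0, 0, -4.8, 0], [200, 0, 0, -6.3, 0], [200, 0, 0, -7.8, 0], [200, 0, 0, -9.3, 0], [200, 0, 0, -9.8, 0], [200, 0, 0, -9.8, 0]])

```text
time: 19.8
eef_pos: [0.4318, 0.0105, 0.4493]
tool_rot: [-3.132, 0.003, -1.571]
ft_force: [-0.2, -0.9, -1.3]
grip_width: 0.0342
```

Call:
drive_tool(commands=[[200, -0.6, -0.37, 0, 0], [200, -1.8, -1.1, 0, 0], [200, -3.1, -1.9, 0, 0], [200, -4.4, -2.7, 0, 0], [200, -5.7, -3.5, 0, 0], [200, -7, -4.3, 0, 0], [200, -8.3, -5.1, 0, 0], [200, -9.6, -5.9, 0, 0], [200, -10.7, -6.6, 0, 0], [200, -11.4, -7.05, 0, 0], [200, -11.68, -7.2, 0, 0], [200, -11.68, -7.2, 0, 0]])

```text
time: 20.8
eef_pos: [0.6124, 0.305, 0.4405]
tool_rot: [3.137, -0.003, -1.569]
ft_force: [-0.3, 0.1, -2.6]
grip_width: 0.035
```

Call:
drive_tool(commands=[[200, 0, 0, 0.5, 0], [200, 0, 0, 1.2, 0], [200, 0, 0, 1.7, 0], [200, 0, 0, 1.8, 0], [200, 0, 0, 1.8, 0], [200, 0, 0, 1.8, 0]])

```text
time: 21.3
eef_pos: [0.6118, 0.3022, 0.4003]
tool_rot: [-3.141, -0.0, -1.571]
ft_force: [0.4, 0.2, -1.3]
grip_width: 0.0347
```

Run:
```python
from h import *
over("d2",.612,.3025,())
```

```text
[0.61182006 0.30222364 0.40033348] [-3.14108252e+00 -1.63463107e-04 -1.57097435e+00] [ 0.40343855  0.22594197 -1.32921148] 0.03470538106044694
```

View pics/d2.png

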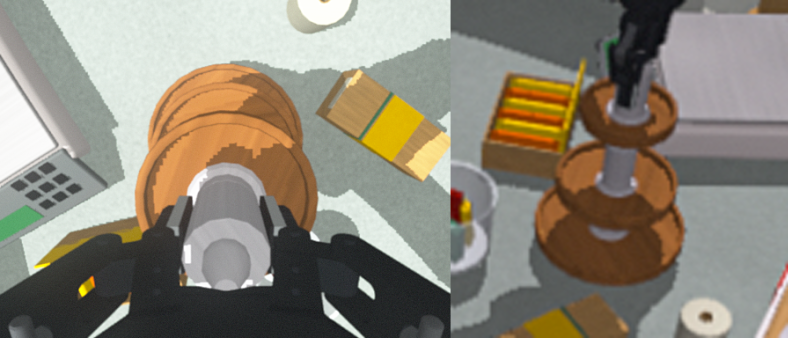

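Call:
drive_tool(commands=[[200, 0, 0, 0.3, 0], [200, 0, 0, 0.7, 0], [200, 0, 0, 1.1, 0], [200, 0, 0, 1.3, 0], [200, 0, 0, 1.4, 0], [200, 0, 0, 1.4, 0], [200, 0, 0, 1.4, 0]])

```text
time: 21.98
eef_pos: [0.612, 0.3027, 0.3664]
tool_rot: [-3.14, -0.0, -1.57]
ft_force: [-2.2, -1.7, 6.0]
grip_width: 0.0349
```

Call:
drive_tool(commands=[[0, 0, 0, 0, 0], [0, 0, 0, 0, 0], [0, 0, 0, 0, 0], [0, 0, 0, 0, 0], [0, 0, 0, 0, 0], [0, 0, 0, -1, 0], [0, 0, 0, -2.5, 0], [0, 0, 0, -3.8, 0], [0, 0, 0, -4, 0], [0, 0, 0, -4, 0]])

```text
time: 22.82
eef_pos: [0.612, 0.3027, 0.4685]
tool_rot: [-3.136, 0.004, -1.571]
ft_force: [0.7, -0.2, -0.1]
grip_width: 0.0855
```

Run:
```python
from h import *
over("d3",.612,.3025,((.053,.183),(.018,.235),(.004,.253)))
t=env.read_camera("top"); s=env.read_camera("scene")
st=env.state()
for p in(t,s):
    for d in env.pinpoint(p,"knob_mid")[:3]: print(d,onz(p,d['xy'],.03).round(4))
for nm,p in(("t",t),("s",s)):
    x,y=proj(p,[.632,-.32,.03]).astype(int); c=p['frame'][y-20:y+20,x-25:x+25,::-1]
    cv2.imwrite(f"pics/k{nm}.png",cv2.resize(c,None,fx=10,fy=10,interpolation=cv2.INTER_CUBIC))
```

```text
[0.61203266 0.30270616 0.4685408 ] [-3.13550769  0.00411951 -1.57054848] [ 0.65146109 -0.1870727  -0.09580171] 0.08553199271558759
{'xy': [391.8, 222.2], 'conf': 0.63} [ 0.4325 -0.3989  0.03  ]
{'xy': [361.4, 158.5], 'conf': 0.59} [ 0.634  -0.3089  0.03  ]
{'xy': [225.6, 301.0], 'conf': 0.82} [ 0.6319 -0.3153  0.03  ]
```

View pics/d3.png

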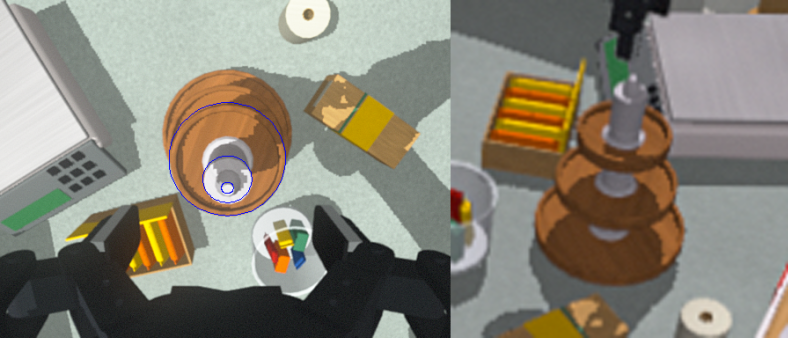

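Call:
drive_tool(commands=[[0, 12, -0.4, 0, 0], [0, 12, -0.4, 0, 0], [0, 12, -0.4, 0, 0], [0, 12, -0.4, 0, 0], [0, 12, -0.4, 0, 0], [0, 12, -0.4, 0, 0], [0, 12, -0.4, 0, 0], [0, 12, -0.4, 0, 0]])

```text
time: 23.78
eef_pos: [0.6216, -0.0023, 0.4641]
tool_rot: [3.14, -0.001, -1.576]
ft_force: [-0.8, 1.1, -0.8]
grip_width: 0.0853
```

Call:
drive_tool(commands=[[0, 12.6, -0.44, 2.4, 0], [0, 12.6, -0.44, 2.4, 0], [0, 12.6, -0.44, 2.4, 0], [0, 12.6, -0.44, 2.4, 0], [0, 12.6, -0.44, 2.4, 0], [0, 12.6, -0.44, 2.4, 0], [0, 12.6, -0.44, 2.4, 0], [0, 12.6, -0.44, 2.4, 0], [0, 12.6, -0.44, 2.4, 0], [0, 12.6, -0.44, 2.4, 0], [0, 12.6, -0.44, 2.4, 0]])

```text
time: 24.7
eef_pos: [0.6332, -0.3119, 0.4039]
tool_rot: [3.14, 0.0, -1.571]
ft_force: [0.7, 0.3, -0.5]
grip_width: 0.0861
```

Run:
```python
from h import *
st=env.state(); p=env.read_camera("wrist"); print(st['eef_pos'],st['tool_rot'])
for d in env.pinpoint(p,"knob_mid")[:3]: print(d,onz(p,d['xy'],.03,st).round(4))
c=p['frame'][:,:,::-1].copy()
for r,z in ((.018,0),(.018,.05)): cv2.polylines(c,[outline(p,.633,-.313,[(r,z)],st).astype(int)],True,(255,0,0),1)
cv2.imwrite("pics/w6.png",c)
```

```text
[ 0.63316211 -0.31192923  0.40387949] [ 3.14025102e+00  4.55714110e-04 -1.57077354e+00]
{'xy': [257.3, 159.9], 'conf': 0.97} [ 0.6339 -0.3125  0.03  ]
```

View pics/w6.png

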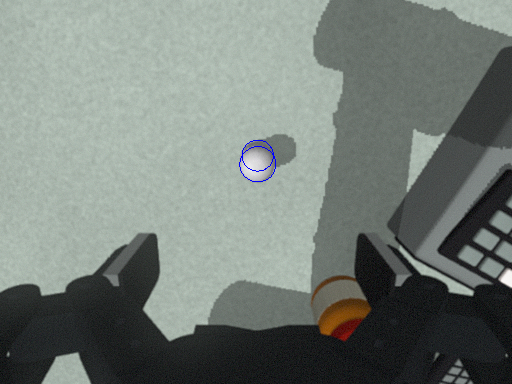

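Call:
drive_tool(commands=[[0, 0, -0.04, 1.6, 0], [0, 0, -0.04, 3.2, 0], [0, 0, -0.04, 4.8, 0], [0, 0, -0.04, 6.3, 0], [0, 0, -0.04, 7.6, 0], [0, 0, -0.04, 8.4, 0], [0, 0, -0.04, 8.7, 0], [0, 0, -0.04, 8.7, 0], [200, 0, -0.04, 8.7, 0], [200, 0, -0.04, 8.7, 0], [200, 0, -0.04, 8.7, 0], [200, 0, -0.04, 8.7, 0]])

```text
time: 25.8
eef_pos: [0.6345, -0.3123, 0.1893]
tool_rot: [-3.138, -0.001, -1.57]
ft_force: [-0.5, 0.5, 0.7]
grip_width: 0.0388
```

Call:
drive_tool(commands=[[200, 0, 0, 0, 0], [200, 0, 0, 0, 0], [200, 0, 0, 0, 0], [200, 0, 0, 0, 0], [200, 0, 0, 0, 0]])

```text
time: 26.22
eef_pos: [0.6347, -0.3123, 0.1894]
tool_rot: [-3.138, -0.001, -1.57]
ft_force: [-0.7, 1.8, 5.8]
grip_width: 0.0344
```

Call:
drive_tool(commands=[[200, 0, 0, -0.6, 0], [200, 0, 0, -1.8, 0], [200, 0, 0, -3.3, 0], [200, 0, 0, -4.8, 0], [200, 0, 0, -6.3, 0], [200, 0, 0, -7.8, 0], [200, 0, 0, -9.3, 0], [200, 0, 0, -10.7, 0], [200, 0, 0, -11.7, 0], [200, 0, 0, -12, 0], [200, 0, 0, -12, 0]])

```text
time: 27.13
eef_pos: [0.6337, -0.3123, 0.4898]
tool_rot: [-3.137, -0.001, -1.571]
ft_force: [1.2, 0.3, -2.3]
grip_width: 0.0346
```

Run:
```python
from h import *
st=env.state();e=st['eef_pos']
over("d4",e[0],e[1],((.018,e[2]-.155-.002+.017),))
```

```text
[ 0.63366486 -0.31227343  0.48981066] [-3.13673774e+00 -1.06528550e-03 -1.57088165e+00] [ 1.16289157  0.26488036 -2.3412175 ] 0.03464930957923327
```

View pics/d4.png

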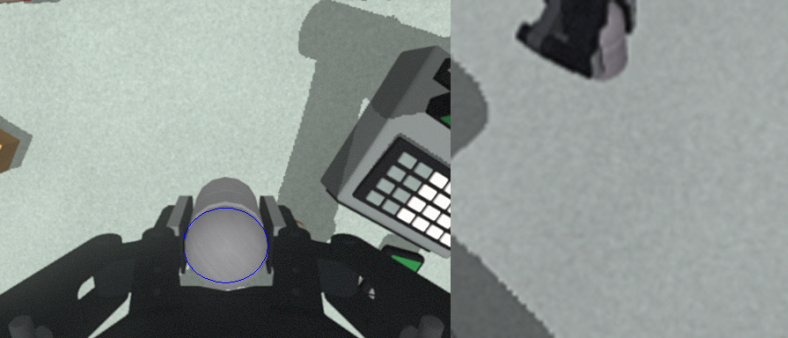

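Call:
drive_tool(commands=[[200, -0.6, 0, 0, 0], [200, -1.8, 0.1, 0, 0], [200, -3.3, 0.1, 0, 0], [200, -4.8, 0.2, 0, 0], [200, -6.3, 0.2, 0, 0], [200, -7.8, 0.3, 0, 0], [200, -9.3, 0.3, 0, 0], [200, -10.8, 0.4, 0, 0], [200, -12.3, 0.4, 0, 0], [200, -13.8, 0.4, 0, 0], [200, -15.3, 0.5, 0, 0], [200, -16.6, 0.5, 0, 0]])

```text
time: 28.23
eef_pos: [0.6205, 0.1056, 0.4845]
tool_rot: [3.137, -0.001, -1.569]
ft_force: [0.9, -0.8, -1.5]
grip_width: 0.0349
```

Call:
drive_tool(commands=[[200, -1.4, 0.05, 0, 0], [200, -2.8, 0.1, 0, 0], [200, -4.2, 0.2, 0, 0], [200, -5.6, 0.3, 0, 0], [200, -6.8, 0.38, 0, 0], [200, -7.6, 0.38, 0, 0], [200, -7.98, 0.38, 0, 0], [200, -7.98, 0.38, 0, 0], [200, -7.98, 0.38, 0.5, 0], [200, -7.98, 0.38, 1.0, 0], [200, -7.98, 0.38, 1.2, 0], [200, -7.98, 0.38, 1.2, 0]])

```text
time: 29.23
eef_pos: [0.6121, 0.3008, 0.4552]
tool_rot: [3.138, -0.002, -1.573]
ft_force: [-1.1, -0.8, -0.5]
grip_width: 0.0345
```

Run:
```python
from h import *
over("d5",.612,.3025,())
```

```text
[0.61209875 0.30075033 0.45524383] [ 3.13802861e+00 -2.45217763e-03 -1.57250861e+00] [-1.14126374 -0.84753741 -0.4654746 ] 0.034455220840833675
```

View pics/d5.png

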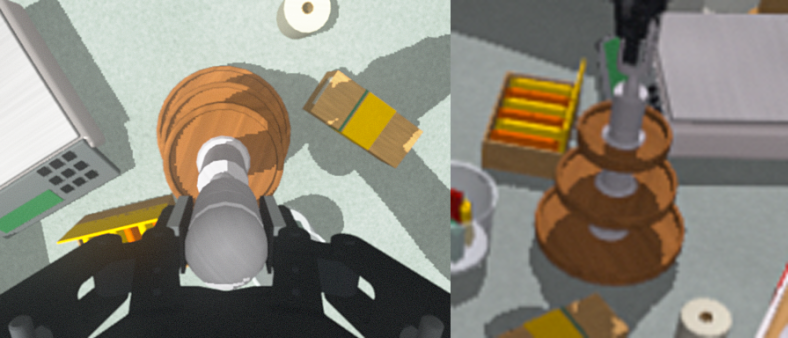

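Call:
drive_tool(commands=[[200, -0.02, 0, 0, 0], [200, -0.02, 0, 0.3, 0], [200, -0.02, 0, 0.7, 0], [200, -0.02, 0, 1.1, 0], [200, -0.02, 0, 1.3, 0], [200, -0.02, 0, 1.38, 0], [200, -0.02, 0, 1.38, 0], [200, -0.02, 0, 1.38, 0]])

```text
time: 30.0
eef_pos: [0.6119, 0.3027, 0.4244]
tool_rot: [-3.139, 0.0, -1.57]
ft_force: [-0.1, -0.8, 5.1]
grip_width: 0.0346
```

Call:
drive_tool(commands=[[0, 0, 0, 0, 0], [0, 0, 0, 0, 0], [0, 0, 0, 0, 0], [0, 0, 0, 0, 0], [0, 0, 0, 0, 0], [0, 0, 0, -1, 0], [0, 0, 0, -2.5, 0], [0, 0, 0, -4, 0], [0, 0, 0, -4.5, 0], [0, 0, 0, -4.5, 0], [0, 0, 0, -4.5, 0]])

```text
time: 30.92
eef_pos: [0.6118, 0.3027, 0.536]
tool_rot: [-3.14, 0.002, -1.571]
ft_force: [-0.1, 0.6, -0.8]
grip_width: 0.0853
```

Run:
```python
from h import *
over("d6",.612,.3025,((.018,.235),(.018,.28)))
p=env.read_camera("scene"); cv2.imwrite("pics/end.png",p['frame'][:,:,::-1])
for n,z in (("tray_large_mid",.07),("tray_medium_mid",.14),("tray_small_mid",.21),("knob_mid",.265)):
    print(n,proj(p,[.612,.3025,z]).round(1),[np.round(d['xy'],1) for d in env.pinpoint(p,n)[:2]])
```

```text
[0.61176479 0.30272901 0.53595714] [-3.14045671e+00  1.60114739e-03 -1.57067720e+00] [-0.14316972  0.62410578 -0.83712523] 0.08533030604619668
tray_large_mid [318.2 137. ] [array([315. , 138.1]), array([ 97.2, 236.4])]
tray_medium_mid [321.  120.9] [array([212.4, 110.8]), array([320.3, 118.2])]
tray_small_mid [324.  103.4] [array([320.2, 102.6])]
knob_mid [326.5  88.5] [array([321.9,  89.8]), array([144.4, 303.6])]
```

View pics/d6.png

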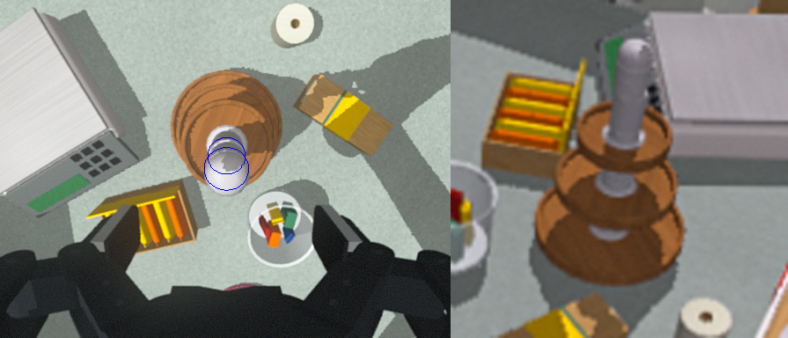

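View pics/end.png

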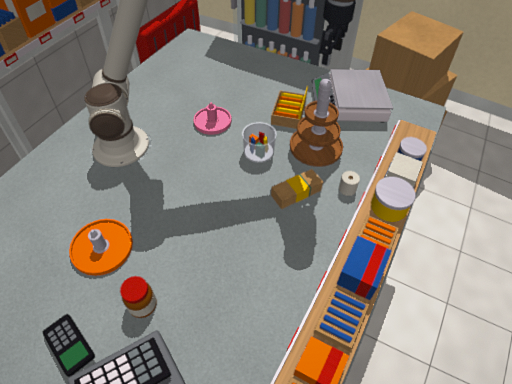

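Run:
```python
from h import *
print(env.finish_job()); print(env.state()['time'])
```

```text
the job is handed in; nothing more can be done
None
the job is handed in; nothing more can be done
```

The display stand is assembled on its foot and the job is handed in, at about 31 s of the 112 s allowed; the hand-in reports no verdict. I picked up the wooden large, medium and small trays and then the knob, each by its column or body. I set them down in order and left the orange and pink look-alikes alone.

- **Seating:** each part stopped within about 1 mm of its expected seated height, with 5–6 N of contact force. Wrist-camera outlines of the trays matched after release, with the stack axis at about (0.612, 0.3025).
- **Final pictures:** the stand is upright, the gripper is clear of it, and the tub, carton, till roll, box of bars and jar look where they were. I judged the stock by eye and did not measure it.
- **Disagreements:** the scene camera's point detections sit 1–5 pixels to the left of the predicted axis, most at the knob. I put this down to its roughly 2 mm calibration offset, since the foot already showed a smaller offset the same way. The knob's outline in the last wrist picture showed slightly beyond my reference ring, which I took to be its dome and did not measure further.

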